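Close the guard and pump up the pellet press

ROBOT

A 7-joint arm with a two-finger parallel gripper is mounted at the origin on the work surface. World frame = base frame: x ahead of the robot, y to its left, z up, the work surface at z = 0. Lengths are in m, angles in rad, forces in N, time in s.
With the tool pointing down it reaches from about 0.4 to 0.85 m from the base axis. Payload 4.5 kg.
Tool frame: the origin (TCP) lies on the centre line of the jaws, within the pads' length; the fingertips stand r.tip_extent ahead of it and the grasp point (between the pads) is the TCP (r.tip_extent is the distance from the TCP to the fingertips, in m); z points along the fingers, y is the line along which they close (so a half turn about z gives the same grasp; the last joint's range is limited). The gripper opens to 88 mm and grips with 3 to 60 N. Pads are 18 mm wide; open, the fingers measure 123 mm over their backs; the gripper's body (75 mm by 187 mm) begins 45 mm behind the grasp point.
Start: joints at [1.366, 0.689, -0.195, 1.565, 0.157, 0.902, -0.215], TCP at [0.148, -0.607, 0.258] pointing down, gripper open.
Joint ranges: [-3.01, 3.01], [-0.46, 2.08], [-1.47, 1.51], [0.13, 2.56], [-1, 4.14], [0.04, 2.09], [-2.66, 2.66]. Speed limits (rad/s): [2.57, 2.57, 3.14, 3.14, 3.14, 3.14, 3.14].

INTERFACE

Orientations are given as a unit quaternion [x, y, z, w].
In Python, from plant import sensors, vision, finish_job, r gives the robot as it stands. The module is installed in compiled form; this text tells all that it offers.
- The arm moves only by the tool step_arm, never from a script. Its argument "steps" is a list of rows, each a list of 2 entries, a list of its own where there are three numbers: the shift along the tool's x, y, z in cm, then the turn, a rotation vector about the tool's x, y, z in degrees. A call has 1 to 12 rows; each row shifts and turns the commanded pose from where the row before left it, along the tool's axes as they then stand; what a row does not reach is not made up. A row lasts 1/8 s, in which the tool goes at most 62.5 mm and 10.7 degrees, less where a joint would pass 70% of its speed; a pose out of reach is approached as far as the arm can. A call with a gripper value outside its range is refused whole. "claw" is the opening, from -1 (shut) to 1 (fully open), set as the call begins (left out, the last holds). The fingers move at their own pace and stop on an object; "grip_force" is the grip in N (left out, the last holds). Time passes only in rows, so rows that do not move let the fingers close. It gives the time, the measured TCP pose, the force, the opening and the grip force at its end, in the units of the state.
- sensors.get_state(): the state, without advancing time (a new reading comes with each control period).
- vision.snapshot(name): name is "scene" or "top"; returns a dict with "img" (400x640x3 uint8, red, green, blue), "fx", "fy", "cx", "cy" (pixels), "k1" (the pictures are not rectified: a ray, as slopes to the right and down, at radius r is drawn at 1 + k1 r^2 times it, then the intrinsics apply), "position" and "rotation" of the camera in the world. Camera axes: x right, y down, z forward; pixel columns grow to the right and rows downward; lengths in m; the calibration is good to about 2 mm. A picture is of the moment at which its call begins. There is no depth.
- finish_job(): hands the job in; it is judged then, once.
The state is a dict: "clock": time; "q": joint angles; "qd": joint speeds; "joint_torque": joint torques, N m; "tool_pos": TCP position; "eef_rot": TCP orientation; "contact_force": force on the tool from outside, world axes, zero at the start; "moment": the same for the moment, N m; "opening": opening from 0.0 (shut) to 1.0 (fully open); "finger_force": force on a finger pad.
Only numpy, scipy, OpenCV 4.12 (cv2) and the standard library are available. Lean on these libraries where they do the work, as an engineer would, in place of code of your own. Each camera call takes 0.05 s, during which the arm holds its last target. There are 200 camera calls.

TASK

Slide the pellet press's clear guard fully shut, then pump its hand lever until the die on the ram is squeezed firmly against the anvil above it. Stop when the lever turns clearly stiff and do not force it beyond that; let the lever come back up and leave the guard shut. Work the die only with the lever, never touch it, and leave the other things on the table where they are.

Things in the scene. Friction and masses are not known exactly. Their poses are not given: they have to be found in the camera images.
- press: White bench pellet press, fixed, upright. Origin: centre of its underside; z up, -x its front (guard side), y to the left seen from the robot. Base 200 (x) x 190 (y) x 90 high; two columns 22 dia at y +-78; crosshead 60 (x) x 190 (y) at height 250 to 285, a handwheel 68 dia above it to 335. Guard track along y at x -88, on top of the base, y -95 to +235.
- lever_hinge (a point): Centre of the lever's hinge, at (-40, -108, 88) mm in the press's frame; hinge axis along the press's x.
- lever_grip (a point): Point on the axis of the lever's round black grip (28 dia, 93 long), 170 mm from the hinge; the lever's end is 204 mm from it. The lever swings in the press's y-z plane at x = -40 mm, on its -y side: at rest it points to -y and 0.65 rad upward; fully pressed it is level, the grip's axis 88 mm above the table.
- lever (a joint): Lever angle, rad: 0 at rest (sprung up), 0.65 pressed fully down. Pressed at the grip point it takes about 7 N past the first quarter to 13 N at the bottom while the die is free; released, it springs back up in about 0.5 s. Once the die meets the anvil the force climbs before the bottom: 3 to 9 N above usual is a firm squeeze, keep below 16 N above or it overloads.
- platen (a point): Centre of the top of the ram's round platen (80 dia), under the die: 102 mm above the table at the start. Each full lever stroke (all the way down, all the way up) raises it about 10 mm and it stays up by itself; short strokes gain little or nothing. It cannot be lowered again here.
- guard_tab (a point): Point on the guard's tab: an upright metal plate 8 thick (y), 62 (x) towards the front from the pane, 50 high. The point is mid-thickness, at the height of the tab's upper edge (221 mm above the table) and 14 mm in from its front edge. It lies 138 mm in front of the press's origin; y = 30 mm in the press's frame when shut. The pane reaches 231 mm above the table.
- guard (a joint): Guard opening in m: 0 shut (pane centred across the front), 0.125 fully open; it opens to the press's +y, needs about 3 N to slide and stays where it is left.
- die: Steel pellet die, a stepped round block: 52 dia x 36 high with a 32 dia x 14 high plunger on top, 50 high in all. Loose on the ram's platen; origin: centre of its underside. It must come up against the anvil.
- anvil: Round steel anvil 60 dia hanging on its spindle under the crosshead, fixed, set at a different height each time (178 to 200 mm). Origin: centre of its flat underside, z up.
- wipes_tub: Bystander: white plastic tub with a lid, 90 dia x 140 high; origin at the centre of its underside.
- spare_die: Bystander: small steel stepped cylinder, 44 dia x 48 high (not in the press); origin at the centre of its underside.
- label_roll: Bystander: roll of labels, 80 dia x 50 high, on its flat side; origin at the centre of its underside.
- spacer: Bystander: steel ring, 48 dia x 10 high, lying beside the press; origin at the centre of its underside.
- spatula: Bystander: slim steel spatula with a black grip, 170 long x 12 wide x 10 high, lying flat; origin at the centre of its underside.
- vial_tray: Bystander: clear divided tray, 100 x 150 x 30 high; origin at the centre of its underside.
- beaker: Bystander: white plastic cup, 60 dia x 70 high; origin at the centre of its underside.
Things that resemble listed ones, but are neither listed nor needed, are in the scene too. What is shaped like the die but blue or yellow is not meant.

How it is judged:
By the outcome, as a careful person would: the job done as asked, in the order asked, and still so for the second after the job is handed in, with the robot touching nothing.
It also fails if it takes over 59 s, if anything falls off the work surface, if the arm or the gripper's body presses on something with over 40 N, if the wrist force passes 120 N, or if a joint passes its speed limit or range.

## Working session

There is one attempt and no reset: what is moved stays moved. The work goes in short steps, Python scripts to look and compute and a tool call to move; the robot and the scene stay as the last step left them, time stands still between calls to the robot, and variables do not carry over. Pictures are saved under pics/ and viewed, at most 10 in all, crops included, and the job is handed in when it is done.

Besides the shell and the picture viewer there is one more tool, called after "Emit:" in YAML: its name, and indented under it one key for each argument. step_arm: Moves the arm, as the interface text tells. Its arguments: {"type":"object","properties":{"steps":{"type":"array"},"claw":{"type":"number"},"grip_force":{"type":"number"}},"required":["steps"]}

```bash
mkdir -p pics; cat > h.py <<'E'
import numpy as np, cv2, json, pickle
from plant import sensors, vision, finish_job, r
def snap(n,f):
    s=vision.snapshot(n); cv2.imwrite('pics/'+f+'.png',s['img'][:,:,::-1]); pickle.dump(s,open(f+'.pkl','wb')); return s
def K(s): return np.array([[s['fx'],0,s['cx']],[0,s['fy'],s['cy']],[0,0,1.]]),np.array([s['k1'],0,0,0.])
def proj(s,P):
    R=np.array(s['rotation']);P=np.atleast_2d(P); c=(P-np.array(s['position']))@R
    k,d=K(s); return cv2.projectPoints(c,np.zeros(3),np.zeros(3),k,d)[0][:,0]
def ray(s,u,z):
    k,d=K(s); p=cv2.undistortPoints(np.array([[u]],float),k,d)[0,0]
    v=np.array(s['rotation'])@np.array([p[0],p[1],1]); o=np.array(s['position']); return o+v*(z-o[2])/v[2]
E
python3 - <<'E'
from h import *
for n in('scene','top'):
    s=snap(n,n+'0'); print(n,s['fx'],s['k1'],s['position'],np.round(s['rotation'],3).tolist())
st=sensors.get_state();print(st,r.tip_extent)
E
```

```text
scene 421.2102707106488 -0.08186634564014614 [ 1.02439071 -0.31558271  1.2243374 ] [0.852, 0.471, -0.105, -0.204]
top 463.2159020663307 -0.0069700960394832355 [ 0.30732211 -0.00923113  1.38913315] [0.703, -0.702, 0.082, -0.08]
{'clock': 0.1, 'q': array([ 1.36582551,  0.68992033, -0.19452368,  1.56621714,  0.1572873 ,
        0.90249914, -0.21513023]), 'qd': array([-6.28399125e-04, -1.39700910e-03, -6.28972787e-04, -1.76658614e-03,
       -9.27641130e-05, -8.50801495e-05, -1.10322869e-03]), 'joint_torque': array([-2.39608096e-03, -5.28493488e+01, -1.27152979e+00, -1.53835738e+01,
       -5.26914408e-02,  1.97015739e-03,  5.04980130e-05]), 'tool_pos': array([ 0.14765783, -0.60676303,  0.25698377]), 'eef_rot': array([ 9.92879410e-01,  1.19120917e-01, -1.50755054e-04, -8.13383167e-04]), 'contact_force': array([-0.6563576 , -0.01659198, -0.77956719]), 'moment': array([-0.07260424, -0.02285088, -0.02262025]), 'finger_force': 0.0, 'opening': 1.0034441597007113} 0.019
```

View pics/scene0.png

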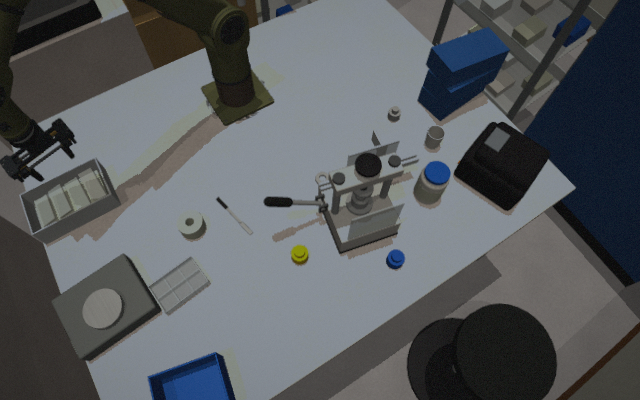

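View pics/top0.png

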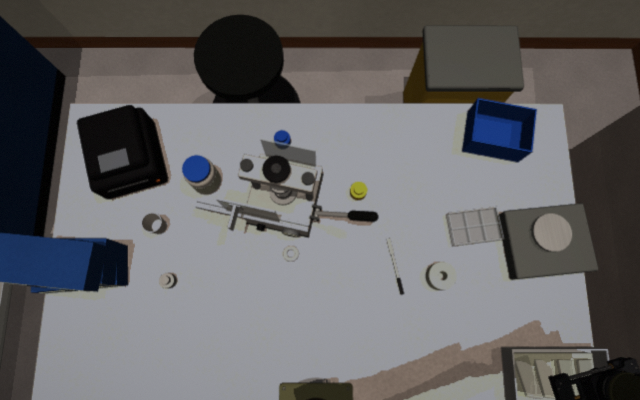

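```bash
python3 - <<'E'
import cv2
a=cv2.imread('pics/top0.png')[125:275,185:385]; cv2.imwrite('pics/ct.png',cv2.resize(a,None,fx=4,fy=4,interpolation=2))
a=cv2.imread('pics/scene0.png')[120:270,255:455]; cv2.imwrite('pics/cs.png',cv2.resize(a,None,fx=4,fy=4,interpolation=2))
E
```

```text
(no output)
```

View pics/ct.png

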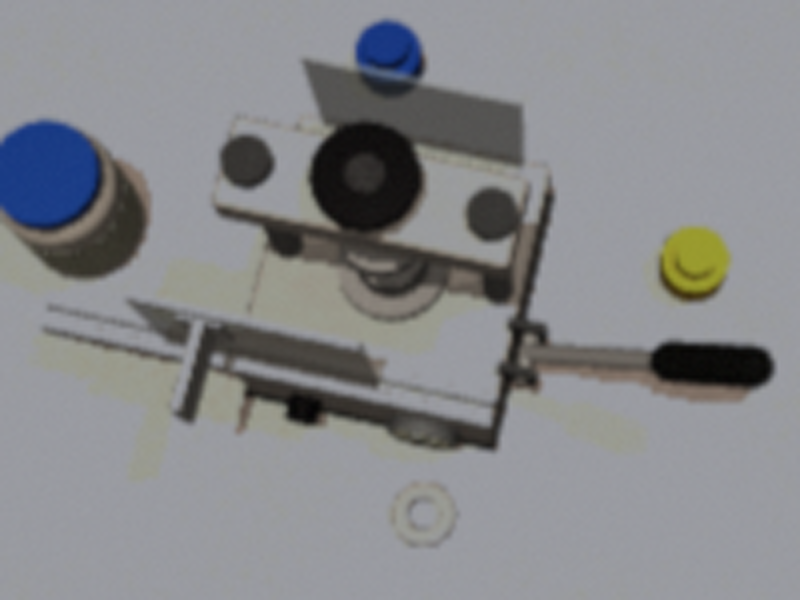

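View pics/cs.png

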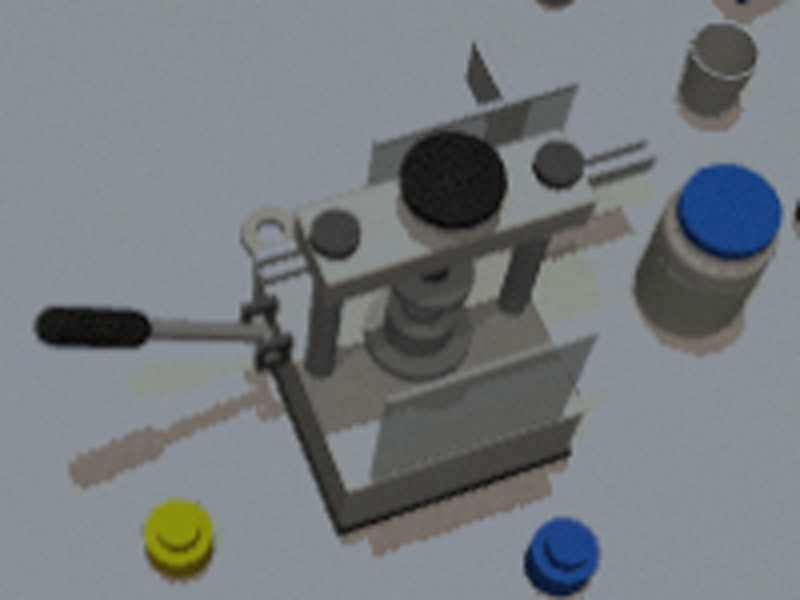

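```bash
cat > fit.py <<'E'
from h import *
from scipy.optimize import least_squares
S={n:pickle.load(open(n+'0.pkl','rb')) for n in('top','scene')}
O={'top':(185,125),'scene':(255,120)}
D=[('top',(0,0,.335),(365,173)),('top',(.03,.095,.285),(238,115)),('top',(-.03,.095,.285),(215,207)),
('top',(-.088,.235,.09),(45,318)),('scene',(0,0,.335),(453,180)),('scene',(.1,-.095,0),(342,531)),('scene',(.1,.095,0),(570,455)),
('scene',(.1,-.095,.09),(350,490)),('scene',(.03,-.095,.285),(322,285)),('scene',(.03,.095,.285),(593,203)),('scene',(-.03,-.095,.285),(298,208))]
def W(p,P):
    c,s=np.cos(p[2]),np.sin(p[2]); return np.array([p[0]+c*P[0]-s*P[1],p[1]+s*P[0]+c*P[1],P[2]])
def px(p,n,P): return (proj(S[n],W(p,P))[0]-O[n]+.5)*4-.5
if __name__=='__main__':
    f=lambda p:np.concatenate([px(p,n,P)-u for n,P,u in D])
    q=least_squares(f,[.85,.08,-.2],loss='soft_l1',f_scale=4); print(q.x); print(f(q.x).reshape(-1,2).round(1).tolist())
    p=q.x; np.save('p.npy',p)
    for g in(.1,.11,.125): print(g,px(p,'top',(-.138,.03+g,.221)),px(p,'top',(-.152,.03+g,.221)),px(p,'scene',(-.138,.03+g,.221)))
    for L in(.111,.204):
        P=(-.04,-.108-L*np.cos(.65),.088+L*np.sin(.65)); print('lever',px(p,'top',P),px(p,'scene',P))
    print('die top',px(p,'scene',(0,0,.152)),px(p,'scene',(0,0,.102)))
    for P in [(-.138,.03,.221),(-.138,.14,.221),(-.04,-.108-.17*np.cos(.65),.088+.17*np.sin(.65)),(-.04,-.278,.088)]: print(W(p,P))
E
python3 fit.py
```

```text
Traceback (most recent call last):
  File "fit.py", line 13, in <module>
    q=least_squares(f,[.85,.08,-.2],loss='soft_l1',f_scale=4); print(q.x); print(f(q.x).reshape(-1,2).round(1).tolist())
  File "fit.py", line 12, in <lambda>
    f=lambda p:np.concatenate([px(p,n,P)-u for n,P,u in D])
                               ~~^^^^^^^
  File "fit.py", line 10, in px
    def px(p,n,P): return (proj(S[n],W(p,P))[0]-O[n]+.5)*4-.5
                           ~~~~^^^^^^^^^^^^^
  File "h.py", line 7, in proj
    R=np.array(s['rotation']);P=np.atleast_2d(P); c=(P-np.array(s['position']))@R
                                                    ~~~~~~~~~~~~~~~~~~~~~~~~~~~^~
ValueError: matmul: Input operand 1 has a mismatch in its core dimension 0, with gufunc signature (n?,k),(k,m?)->(n?,m?) (size 4 is different from 3)
```

```bash
sed -i "s/np.array(s\['rotation'\])/Rot.from_quat(s['rotation']).as_matrix()/; 1a from scipy.spatial.transform import Rotation as Rot" h.py; python3 fit.py
```

```text
[ 0.6364251   0.09270065 -0.20874774]
[[-3.7, -6.1], [-6.2, 0.6], [-7.0, -1.4], [0.2, -0.0], [-1.0, -16.6], [-5.1, 4.4], [-8.0, 0.3], [-5.5, 4.3], [1.0, 2.5], [2.0, -4.4], [-9.2, 1.5]]
0.1 [130.24723387 380.96021273] [124.61030392 402.02324589] [520.80815168  41.33077444]
0.11 [115.15325247 377.7521282 ] [109.47893165 398.79833675] [533.21391212  37.56936698]
0.125 [ 92.53555489 372.94464688] [ 86.80528148 393.96561799] [551.74156818  31.95530382]
lever [652.98143745 359.06875133] [143.00764612 332.75448807]
lever [770.56907963 365.29140059] [ 34.37042173 330.30977907]
die top [421.27718227 297.34422022] [414.24023737 327.8768791 ]
[0.50763797 0.15064781 0.221     ]
[0.53043381 0.25825984 0.221     ]
[ 0.54686608 -0.1370617   0.19088169]
[ 0.53968213 -0.17097491  0.088     ]
```

```bash
cat >> fit.py <<'E'
def P2(w):
    p=np.load('p.npy');d=np.array(w)[:2]-p[:2];c,s=np.cos(p[2]),np.sin(p[2]); return np.array([c*d[0]+s*d[1],-s*d[0]+c*d[1],w[2]])
E
python3 - <<'E'
from fit import *
p=np.load('p.npy')
print('base',P2([0,0,0]),'start',P2(sensors.get_state()['tool_pos']))
print(W(p,(-.146,.135,.4)))
a=W(p,(-.146,.135,.4))
for g in(.055,.06,.065,.07): print(g,px(p,'top',(-.152,.03+g,.221)),px(p,'scene',(-.152,.03+g,.221)))
# tub/wipes position, and base of spare
s=S['top'];print('tub top ctr press',P2(ray(s,(185+45/4,125+175/4),.14)))
for z in (.18,.19,.2): print(z,[px(p,'scene',(.03*np.cos(t),.03*np.sin(t),z)).round(0).tolist() for t in(0,1.57,3.14,4.71)])
E
```

```text
base [-0.60339825 -0.22257777  0.        ] start [-0.33320337 -0.78556883  0.25698377]
[0.52157131 0.25502627 0.4       ]
0.055 [192.85513262 416.56580298] [456.68840937  43.47507225]
0.06 [185.26000643 414.94751252] [462.96824888  41.57997188]
0.065 [177.66796347 413.32983279] [469.23763432  39.68854362]
0.07 [170.07900745 411.71276465] [475.49654337  37.80079227]
tub top ctr press [0.00244598 0.24590279 0.14      ]
0.18 [[442.0, 315.0], [465.0, 266.0], [409.0, 244.0], [386.0, 292.0]]
0.19 [[444.0, 309.0], [466.0, 260.0], [410.0, 237.0], [387.0, 286.0]]
0.2 [[446.0, 302.0], [468.0, 253.0], [412.0, 230.0], [388.0, 279.0]]
```

Emit:
step_arm:
  steps:
    - [[0,0,-1.8],[0,0,-8.04]]
    - [[0,0,-1.8],[0,0,-8.04]]
    - [[0,0,-1.8],[0,0,-8.04]]
    - [[0,0,-1.8],[0,0,-8.04]]
    - [[0,0,-1.8],[0,0,-8.04]]
    - [[0,0,-1.8],[0,0,-8.04]]
    - [[0,0,-1.8],[0,0,-8.04]]
    - [[0,0,-1.8],[0,0,-8.04]]
  claw: -1

```text
clock: 1.1
tool_pos: [0.1476, -0.607, 0.4018]
eef_rot: [0.776, 0.631, 0.0, -0.001]
contact_force: [0.0, -0.8, -0.2]
opening: 0.116
finger_force: 0.0
```

Emit:
step_arm:
  steps:
    - [[4.2,3.54,0],[0,0,0]]
    - [[4.2,3.54,0],[0,0,0]]
    - [[4.2,3.54,0],[0,0,0]]
    - [[4.2,3.54,0],[0,0,0]]
    - [[4.2,3.54,0],[0,0,0]]
    - [[4.2,3.54,0],[0,0,0]]
    - [[4.2,3.54,0],[0,0,0]]
    - [[4.2,3.54,0],[0,0,0]]

```text
clock: 2.1
tool_pos: [0.4956, -0.3364, 0.4013]
eef_rot: [0.777, 0.629, -0.0, -0.0]
contact_force: [-0.2, -1.5, -0.6]
opening: 0.005
finger_force: 0.0
```

Emit:
step_arm:
  steps:
    - [[4.9,-0.8,0],[0,0,0]]
    - [[4.9,-0.8,0],[0,0,0]]
    - [[4.9,-0.8,0],[0,0,0]]
    - [[4.9,-0.8,0],[0,0,0]]
    - [[4.9,-0.8,0],[0,0,0]]
    - [[4.9,-0.8,0],[0,0,0]]
    - [[4.9,-0.8,0],[0,0,0]]
    - [[4.9,-0.8,0],[0,0,0]]
    - [[4.9,-0.8,0],[0,0,0]]
    - [[4.9,-0.8,0],[0,0,0]]
    - [[4.9,-0.8,0],[0,0,0]]
    - [[4.9,-0.8,0],[0,0,0]]

```text
clock: 3.6
tool_pos: [0.5229, 0.2589, 0.4013]
eef_rot: [0.777, 0.629, -0.001, 0.0]
contact_force: [0.9, -0.0, 0.6]
opening: 0.006
finger_force: 0.0
```

```bash
python3 - <<'E'
from fit import *
st=sensors.get_state();print(st['clock'],P2(st['tool_pos']),Rot.from_quat(st['eef_rot']).as_matrix().round(3)[:,0],st['q'].round(2))
s=snap('scene','scene1'); a=s['img'][80:230,270:470,::-1];cv2.imwrite('pics/c1.png',cv2.resize(a,None,fx=4,fy=4))
E
```

```text
3.6 [-0.14549462  0.13901619  0.40125241] [ 0.208  0.978 -0.001] [-0.19  0.54 -0.61  1.47  0.32  1.24 -1.05]
```

View pics/c1.png

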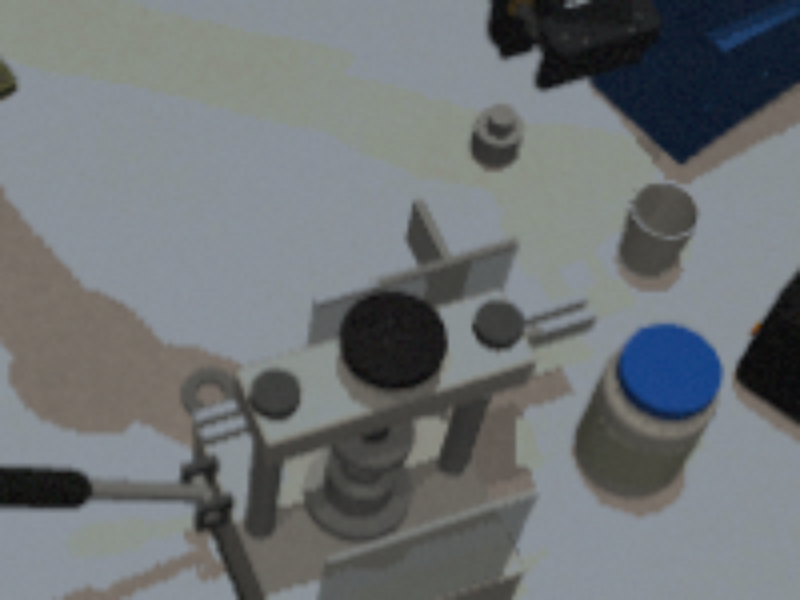

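Emit:
step_arm:
  steps:
    - [[0,0,4],[0,0,0]]
    - [[0,0,4],[0,0,0]]
    - [[0,0,4],[0,0,0]]
    - [[0,0,3],[0,0,0]]
    - [[0,0,2],[0,0,0]]
    - [[0,0,1.6],[0,0,0]]
    - [[0,0,0],[0,0,0]]

```text
clock: 4.53
tool_pos: [0.5225, 0.257, 0.2147]
eef_rot: [0.777, 0.629, -0.001, -0.0]
contact_force: [-0.6, 0.7, 0.4]
opening: 0.007
finger_force: 0.0
```

Emit:
step_arm:
  steps:
    - [[-1,0,0],[0,0,0]]
    - [[-1,0,0],[0,0,0]]
    - [[-1,0,0],[0,0,0]]
    - [[-0.8,0,0],[0,0,0]]
    - [[-0.8,0,0],[0,0,0]]
    - [[-0.8,0,0],[0,0,0]]
    - [[-0.8,0,0],[0,0,0]]
    - [[-0.8,0,0],[0,0,0]]

```text
clock: 5.52
tool_pos: [0.5084, 0.1887, 0.2158]
eef_rot: [0.777, 0.629, 0.0, 0.0]
contact_force: [0.2, 2.8, 2.0]
opening: 0.006
finger_force: 1.4
```

Emit:
step_arm:
  steps:
    - [[-0.5,0,0],[0,0,0]]
    - [[-0.5,0,0],[0,0,0]]
    - [[-0.4,0,0],[0,0,0]]
    - [[-0.3,0,0],[0,0,0]]
    - [[-0.2,0,0],[0,0,0]]

```text
clock: 6.15
tool_pos: [0.5044, 0.1704, 0.2156]
eef_rot: [0.777, 0.629, -0.0, -0.0]
contact_force: [-0.9, 2.5, 2.4]
opening: 0.005
finger_force: 1.3
```

Emit:
step_arm:
  steps:
    - [[-0.2,0,0],[0,0,0]]
    - [[-0.2,0,0],[0,0,0]]
    - [[0,0,0],[0,0,0]]

```text
clock: 6.52
tool_pos: [0.5042, 0.1702, 0.2157]
eef_rot: [0.776, 0.63, 0.003, -0.002]
contact_force: [2.1, 9.0, -4.0]
opening: 0.005
finger_force: 4.6
```

Emit:
step_arm:
  steps:
    - [[-0.2,0,0],[0,0,0]]
    - [[-0.2,0,0],[0,0,0]]
    - [[0,0,0],[0,0,0]]

```text
clock: 6.9
tool_pos: [0.5042, 0.17, 0.2159]
eef_rot: [0.775, 0.631, 0.006, -0.004]
contact_force: [4.0, 15.4, -9.6]
opening: 0.004
finger_force: 8.0
```

```bash
python3 - <<'E'
from fit import *
st=sensors.get_state();print(st['clock'],P2(st['tool_pos']),st['contact_force'])
p=np.load('p.npy')
s=snap('scene','scene2'); s2=snap('top','top2');a=s['img'][90:240,260:460,::-1];b=s2['img'][125:275,185:385,::-1]
cv2.imwrite('pics/c2.png',cv2.resize(np.vstack([a,b]),None,fx=2,fy=2,interpolation=2))
for y in (.03,): 
  for x in(-.152,-.09): print([((proj(t,W(p,(x,y,.221)))[0]-o+.5)*2-.5).round(1) for t,o in((s,(260,90)),(s2,(185,-25)))])
E
```

```text
6.9 [-0.14535903  0.04819392  0.21590961] [ 4.04408442 15.43221375 -9.58375655]
[array([183.2,  92. ]), array([138.1, 517. ])]
[array([200.1, 126.3]), array([149.6, 470.4])]
```

View pics/c2.png

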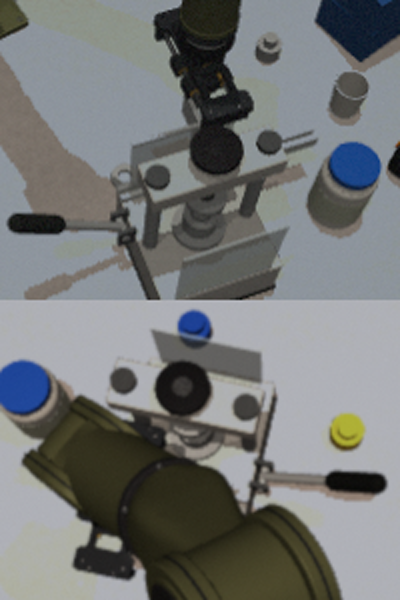

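Emit:
step_arm:
  steps:
    - [[2,0,0],[0,0,0]]
    - [[0,0,-3],[0,0,0]]
    - [[0,0,-4],[0,0,0]]
    - [[0,0,-4],[0,0,0]]
    - [[0,0,-4],[0,0,0]]
    - [[0,0,-3.5],[0,0,0]]
    - [[-4,1.3,0],[0,0,0]]
    - [[-5,2,0],[0,0,0]]
    - [[-5,2,0],[0,0,0]]
    - [[-5,2,0],[0,0,0]]
    - [[-5,2,0],[0,0,0]]
    - [[-4.2,1.2,0],[0,0,0]]

```text
clock: 8.5
tool_pos: [0.5503, -0.1189, 0.4]
eef_rot: [0.778, 0.628, -0.002, -0.0]
contact_force: [0.8, 0.1, 0.4]
opening: 0.003
finger_force: 0.0
```

```bash
cat > st.py <<'E'
from fit import *
st=sensors.get_state();R=Rot.from_quat(st['eef_rot']).as_matrix();print(st['clock'],P2(st['tool_pos']).round(4),(R.T@st['contact_force']).round(1),R[:,2].round(3),'toolx',R[:2,0].round(3))
E
python3 st.py
```

```text
8.5 [-0.0404 -0.2249  0.4   ] [ 0.3  0.7 -0.4] [-0.003 -0.002 -1.   ] toolx [0.211 0.978]
```

Emit:
step_arm:
  steps:
    - [[0,0,5],[0,0,0]]
    - [[0,0,5],[0,0,0]]
    - [[0,0,4],[0,0,0]]
    - [[0,0,2],[0,0,0]]
    - [[0,0,0],[0,0,0]]

```text
clock: 9.12
tool_pos: [0.5493, -0.1162, 0.2389]
eef_rot: [0.777, 0.629, -0.003, -0.001]
contact_force: [-0.1, -0.5, 0.9]
opening: 0.005
finger_force: 0.0
```

Emit:
step_arm:
  steps:
    - [[0,0,1],[0,0,0]]
    - [[0,0,0.8],[0,0,0]]
    - [[-0.5,0,0.7],[0,0,0]]
    - [[-0.5,0,0.7],[0,0,0]]
    - [[-0.5,0,0.7],[0,0,0]]
    - [[-0.5,0,0.8],[0,0,0]]
    - [[-0.5,0,0.8],[0,0,0]]
    - [[-0.4,0,0.8],[0,0,0]]

```text
clock: 10.12
tool_pos: [0.5454, -0.1432, 0.1783]
eef_rot: [0.777, 0.629, 0.001, 0.0]
contact_force: [-2.5, 3.5, 11.3]
opening: 0.004
finger_force: 5.9
```

```bash
python3 st.py
```

```text
10.125 [-0.0402 -0.2496  0.1783] [  2.9  -3.2 -11.3] [ 0.001  0.001 -1.   ] toolx [0.208 0.978]
```

Emit:
step_arm:
  steps:
    - [[-0.5,0,0.8],[0,0,0]]
    - [[-0.5,0,0.8],[0,0,0]]
    - [[-0.4,0,0.8],[0,0,0]]
    - [[-0.3,0,0.8],[0,0,0]]
    - [[-0.3,0,0.8],[0,0,0]]

```text
clock: 10.75
tool_pos: [0.5424, -0.1575, 0.1383]
eef_rot: [0.776, 0.631, 0.004, -0.002]
contact_force: [-0.9, 11.0, 10.0]
opening: 0.002
finger_force: 6.0
```

Emit:
step_arm:
  steps:
    - [[-0.2,0,0.6],[0,0,0]]
    - [[-0.2,0,0.6],[0,0,0]]
    - [[0,0,0],[0,0,0]]

```text
clock: 11.12
tool_pos: [0.542, -0.1622, 0.1264]
eef_rot: [0.776, 0.631, 0.004, -0.001]
contact_force: [-0.8, 9.5, 11.3]
opening: 0.003
finger_force: 5.8
```

Emit:
step_arm:
  steps:
    - [[0,0,0.4],[0,0,0]]
    - [[0,0,0.3],[0,0,0]]
    - [[0,0,0],[0,0,0]]

```text
clock: 11.5
tool_pos: [0.5419, -0.1625, 0.1211]
eef_rot: [0.776, 0.631, 0.003, -0.0]
contact_force: [-4.1, 9.7, 22.8]
opening: 0.004
finger_force: 11.6
```

```bash
python3 st.py
```

```text
11.5 [-0.0396 -0.2693  0.1211] [  8.7  -5.9 -22.8] [ 0.005  0.005 -1.   ] toolx [0.204 0.979]
```

Emit:
step_arm:
  steps:
    - [[0.3,0,-1.4],[0,0,0]]
    - [[0.5,0,-2.2],[0,0,0]]
    - [[0.8,0,-2.2],[0,0,0]]
    - [[1.3,0,-2.2],[0,0,0]]
    - [[1.3,0,-2.2],[0,0,0]]
    - [[0.4,0,-1.8],[0,0,0]]
    - [[0,0,0],[0,0,0]]
    - [[0,0,0],[0,0,0]]

```text
clock: 12.5
tool_pos: [0.5489, -0.1232, 0.2375]
eef_rot: [0.777, 0.629, -0.001, -0.0]
contact_force: [-0.6, -0.4, -0.6]
opening: 0.004
finger_force: 0.0
```

```bash
python3 st.py
```

```text
12.5 [-0.0409 -0.2293  0.2375] [-0.6 -0.5  0.6] [-0.002 -0.001 -1.   ] toolx [0.209 0.978]
```

Emit:
step_arm:
  steps:
    - [[0,0,1.0],[0,0,0]]
    - [[0,0,0.8],[0,0,0]]
    - [[-0.6,0,0.9],[0,0,0]]
    - [[-0.6,0,0.9],[0,0,0]]
    - [[-0.6,0,0.9],[0,0,0]]
    - [[-0.5,0,0.9],[0,0,0]]
    - [[-0.5,0,0.9],[0,0,0]]
    - [[-0.4,0,0.9],[0,0,0]]
    - [[-0.3,0,0.8],[0,0,0]]
    - [[0,0,0],[0,0,0]]

```text
clock: 13.75
tool_pos: [0.5425, -0.1545, 0.1586]
eef_rot: [0.777, 0.63, 0.001, -0.001]
contact_force: [-1.2, 4.1, 9.7]
opening: 0.008
finger_force: 5.6
```

Emit:
step_arm:
  steps:
    - [[-0.2,0,0.7],[0,0,0]]
    - [[-0.2,0,0.7],[0,0,0]]
    - [[0,0,0],[0,0,0]]

```text
clock: 14.12
tool_pos: [0.5416, -0.1582, 0.1448]
eef_rot: [0.777, 0.63, 0.001, -0.001]
contact_force: [-2.1, 4.7, 10.9]
opening: 0.006
finger_force: 5.7
```

Emit:
step_arm:
  steps:
    - [[-0.2,0,0.7],[0,0,0]]
    - [[-0.1,0,0.7],[0,0,0]]
    - [[0,0,0],[0,0,0]]

```text
clock: 14.5
tool_pos: [0.541, -0.1606, 0.1308]
eef_rot: [0.777, 0.63, 0.001, -0.001]
contact_force: [-2.3, 6.3, 11.4]
opening: 0.001
finger_force: 5.9
```

Emit:
step_arm:
  steps:
    - [[0,0,0.6],[0,0,0]]
    - [[0,0,0],[0,0,0]]

```text
clock: 14.75
tool_pos: [0.5409, -0.1612, 0.125]
eef_rot: [0.777, 0.63, 0.001, -0.001]
contact_force: [-1.9, 5.2, 11.9]
opening: 0.004
finger_force: 6.1
```

Emit:
step_arm:
  steps:
    - [[0,0,0.6],[0,0,0]]
    - [[0,0,0],[0,0,0]]

```text
clock: 15.0
tool_pos: [0.5409, -0.1615, 0.121]
eef_rot: [0.777, 0.63, 0.001, -0.0]
contact_force: [-7.2, 4.4, 27.3]
opening: 0.006
finger_force: 13.8
```

Emit:
step_arm:
  steps:
    - [[0.3,0,-1.4],[0,0,0]]
    - [[0.5,0,-2.2],[0,0,0]]
    - [[0.8,0,-2.2],[0,0,0]]
    - [[1.1,0,-2.2],[0,0,0]]
    - [[1.1,0,-2.2],[0,0,0]]
    - [[0.5,0,-1.8],[0,0,0]]
    - [[0,0,0],[0,0,0]]
    - [[0,0,0],[0,0,0]]

```text
clock: 16.0
tool_pos: [0.5491, -0.1221, 0.2375]
eef_rot: [0.777, 0.629, -0.001, -0.0]
contact_force: [0.2, 0.4, -0.4]
opening: 0.005
finger_force: 0.0
```

```bash
python3 - <<'E'
import st
from fit import *
s=snap('scene','scene3'); a=s['img'][150:240,300:420,::-1];cv2.imwrite('pics/c3.png',cv2.resize(a,None,fx=6,fy=6,interpolation=2))
p=np.load('p.npy')
f=lambda P:((proj(s,W(p,P))[0]-(300,150)+.5)*6-.5).round(0).tolist()
for z in (.102,.112,.122,.132): print('platen',z,[f((.04*np.cos(t),.04*np.sin(t),z)) for t in(0,1.57,3.14,4.71)])
for z in (.178,.189,.2): print('anvil',z,[f((.03*np.cos(t),.03*np.sin(t),z)) for t in(0,1.57,3.14,4.71)])
E
```

```text
16.0 [-0.0409 -0.2283  0.2375] [0.5 0.1 0.4] [-0.002 -0.    -1.   ] toolx [0.209 0.978]
platen 0.102 [[383.0, 381.0], [426.0, 287.0], [321.0, 245.0], [277.0, 337.0]]
platen 0.112 [[386.0, 373.0], [428.0, 278.0], [323.0, 235.0], [278.0, 328.0]]
platen 0.122 [[388.0, 364.0], [431.0, 269.0], [324.0, 226.0], [280.0, 319.0]]
platen 0.132 [[390.0, 355.0], [433.0, 260.0], [326.0, 216.0], [281.0, 310.0]]
anvil 0.178 [[393.0, 295.0], [427.0, 222.0], [343.0, 188.0], [309.0, 260.0]]
anvil 0.189 [[396.0, 284.0], [430.0, 211.0], [346.0, 177.0], [311.0, 250.0]]
anvil 0.2 [[399.0, 274.0], [433.0, 199.0], [348.0, 165.0], [313.0, 239.0]]
```

View pics/c3.png

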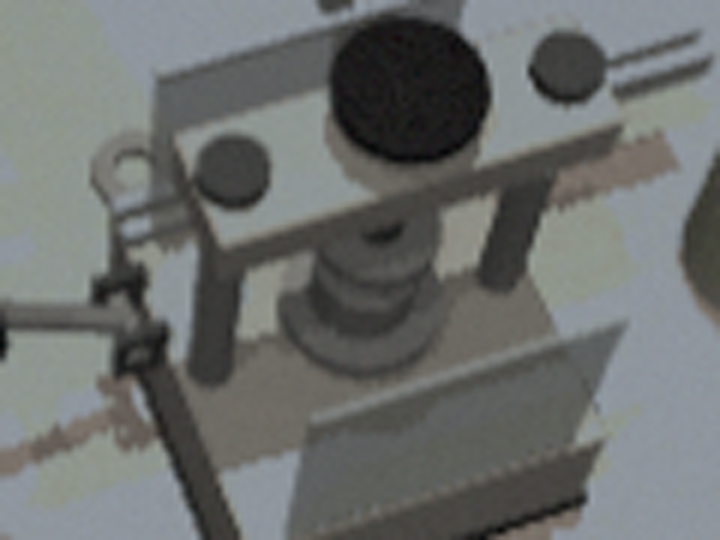

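Emit:
step_arm:
  steps:
    - [[0,0,1.0],[0,0,0]]
    - [[0,0,0.8],[0,0,0]]
    - [[-0.6,0,0.9],[0,0,0]]
    - [[-0.6,0,0.9],[0,0,0]]
    - [[-0.6,0,0.9],[0,0,0]]
    - [[-0.5,0,0.9],[0,0,0]]
    - [[-0.5,0,0.9],[0,0,0]]
    - [[0,0,0],[0,0,0]]

```text
clock: 17.05
tool_pos: [0.5441, -0.1474, 0.1756]
eef_rot: [0.777, 0.63, 0.001, -0.001]
contact_force: [-1.7, 3.8, 10.8]
opening: 0.009
finger_force: 5.4
```

Emit:
step_arm:
  steps:
    - [[-0.4,0,0.9],[0,0,0]]
    - [[-0.3,0,0.8],[0,0,0]]
    - [[0,0,0],[0,0,0]]

```text
clock: 17.42
tool_pos: [0.5427, -0.1537, 0.1587]
eef_rot: [0.777, 0.63, 0.001, -0.001]
contact_force: [-3.7, 4.4, 11.6]
opening: 0.003
finger_force: 5.6
```

Emit:
step_arm:
  steps:
    - [[-0.1,0,0.3],[0,0,0]]
    - [[-0.1,0,0.2],[0,0,0]]
    - [[0,0,0],[0,0,0]]

```text
clock: 17.8
tool_pos: [0.5424, -0.1551, 0.1541]
eef_rot: [0.777, 0.63, 0.001, -0.001]
contact_force: [-2.0, 6.0, 10.5]
opening: 0.001
finger_force: 5.8
```

Emit:
step_arm:
  steps:
    - [[-0.2,0,0.5],[0,0,0]]
    - [[0,0,0],[0,0,0]]

```text
clock: 18.05
tool_pos: [0.5421, -0.1565, 0.149]
eef_rot: [0.777, 0.63, 0.002, -0.001]
contact_force: [-2.5, 6.5, 10.8]
opening: 0.004
finger_force: 5.8
```

Emit:
step_arm:
  steps:
    - [[-0.1,0,0.4],[0,0,0]]
    - [[0,0,0],[0,0,0]]

```text
clock: 18.3
tool_pos: [0.5418, -0.1574, 0.1451]
eef_rot: [0.776, 0.63, 0.002, -0.001]
contact_force: [-2.0, 6.4, 11.9]
opening: 0.006
finger_force: 5.8
```

Free so far; cmd z is about 0.1435.

Emit:
step_arm:
  steps:
    - [[-0.1,0,0.5],[0,0,0]]
    - [[0,0,0],[0,0,0]]

```text
clock: 18.55
tool_pos: [0.5416, -0.1584, 0.14]
eef_rot: [0.776, 0.63, 0.002, -0.001]
contact_force: [-2.2, 6.1, 11.2]
opening: 0.004
finger_force: 5.9
```

Emit:
step_arm:
  steps:
    - [[-0.1,0,0.4],[0,0,0]]
    - [[0,0,0],[0,0,0]]

```text
clock: 18.8
tool_pos: [0.5414, -0.1591, 0.1361]
eef_rot: [0.776, 0.63, 0.002, -0.001]
contact_force: [-2.5, 7.9, 11.3]
opening: 0.004
finger_force: 5.9
```

Emit:
step_arm:
  steps:
    - [[-0.1,0,0.5],[0,0,0]]
    - [[0,0,0],[0,0,0]]

```text
clock: 19.05
tool_pos: [0.5412, -0.1599, 0.131]
eef_rot: [0.776, 0.63, 0.002, -0.001]
contact_force: [-2.7, 7.1, 11.8]
opening: 0.004
finger_force: 5.9
```

Emit:
step_arm:
  steps:
    - [[0,0,0.4],[0,0,0]]
    - [[0,0,0],[0,0,0]]

```text
clock: 19.3
tool_pos: [0.5412, -0.1603, 0.1271]
eef_rot: [0.776, 0.63, 0.002, -0.001]
contact_force: [-3.1, 5.6, 12.0]
opening: 0.006
finger_force: 6.1
```

Emit:
step_arm:
  steps:
    - [[0,0,0.4],[0,0,0]]
    - [[0,0,0],[0,0,0]]

```text
clock: 19.55
tool_pos: [0.5411, -0.1607, 0.1232]
eef_rot: [0.777, 0.63, 0.001, -0.001]
contact_force: [-2.1, 5.3, 12.1]
opening: 0.003
finger_force: 6.2
```

Emit:
step_arm:
  steps:
    - [[0,0,0.2],[0,0,0]]
    - [[0,0,0],[0,0,0]]

```text
clock: 19.8
tool_pos: [0.541, -0.1609, 0.1213]
eef_rot: [0.777, 0.63, 0.001, -0.001]
contact_force: [-3.8, 5.5, 12.5]
opening: 0.003
finger_force: 6.4
```

Emit:
step_arm:
  steps:
    - [[0,0,0.1],[0,0,0]]
    - [[0,0,0],[0,0,0]]

```text
clock: 20.05
tool_pos: [0.541, -0.1609, 0.1211]
eef_rot: [0.777, 0.63, 0.001, -0.001]
contact_force: [-3.6, 5.6, 20.2]
opening: 0.008
finger_force: 9.6
```

Emit:
step_arm:
  steps:
    - [[0.3,0,-1.3],[0,0,0]]
    - [[0.5,0,-2.2],[0,0,0]]
    - [[0.8,0,-2.2],[0,0,0]]
    - [[1.1,0,-2.2],[0,0,0]]
    - [[1.1,0,-2.2],[0,0,0]]
    - [[0.5,0,-1.8],[0,0,0]]
    - [[0,0,0],[0,0,0]]
    - [[0,0,0],[0,0,0]]

```text
clock: 21.05
tool_pos: [0.5491, -0.1221, 0.2375]
eef_rot: [0.777, 0.629, -0.001, -0.0]
contact_force: [-0.6, -0.0, -0.4]
opening: 0.006
finger_force: 0.0
```

Emit:
step_arm:
  steps:
    - [[0,0,1.0],[0,0,0]]
    - [[0,0,0.8],[0,0,0]]
    - [[-0.6,0,0.9],[0,0,0]]
    - [[0,0,0],[0,0,0]]

```text
clock: 21.55
tool_pos: [0.5483, -0.1273, 0.2108]
eef_rot: [0.777, 0.629, -0.0, -0.001]
contact_force: [-0.1, 0.4, 2.6]
opening: 0.003
finger_force: 1.6
```

Emit:
step_arm:
  steps:
    - [[-0.3,0,0.5],[0,0,0]]
    - [[-0.3,0,0.4],[0,0,0]]
    - [[0,0,0],[0,0,0]]

```text
clock: 21.92
tool_pos: [0.5473, -0.1327, 0.2028]
eef_rot: [0.777, 0.629, 0.0, -0.0]
contact_force: [-1.5, 2.3, 6.8]
opening: 0.006
finger_force: 3.4
```

Emit:
step_arm:
  steps:
    - [[-0.2,0,0.4],[0,0,0]]
    - [[0,0,0],[0,0,0]]

```text
clock: 22.18
tool_pos: [0.5468, -0.1348, 0.1992]
eef_rot: [0.777, 0.629, -0.0, 0.0]
contact_force: [-3.5, 1.2, 9.8]
opening: 0.007
finger_force: 4.5
```

Emit:
step_arm:
  steps:
    - [[-0.2,0,0.4],[0,0,0]]
    - [[0,0,0],[0,0,0]]

```text
clock: 22.42
tool_pos: [0.5463, -0.137, 0.1955]
eef_rot: [0.777, 0.629, -0.0, 0.0]
contact_force: [-2.9, 0.9, 12.6]
opening: 0.008
finger_force: 5.4
```

Emit:
step_arm:
  steps:
    - [[-0.2,0,0.3],[0,0,0]]
    - [[0,0,0],[0,0,0]]

```text
clock: 22.68
tool_pos: [0.546, -0.1387, 0.1927]
eef_rot: [0.777, 0.629, 0.0, 0.0]
contact_force: [-4.3, 1.3, 13.0]
opening: 0.006
finger_force: 6.2
```

Emit:
step_arm:
  steps:
    - [[-0.1,0,0.2],[0,0,0]]
    - [[0,0,0],[0,0,0]]

```text
clock: 22.92
tool_pos: [0.5458, -0.1396, 0.1909]
eef_rot: [0.777, 0.629, -0.0, 0.0]
contact_force: [-4.6, 1.6, 14.6]
opening: 0.005
finger_force: 6.7
```

```bash
python3 st.py
```

```text
22.925 [-0.0406 -0.246   0.1909] [  0.6  -4.9 -14.6] [ 0.    -0.001 -1.   ] toolx [0.208 0.978]
```

Emit:
step_arm:
  steps:
    - [[-0.1,0,0.2],[0,0,0]]
    - [[0,0,0],[0,0,0]]

```text
clock: 23.18
tool_pos: [0.5456, -0.1406, 0.1891]
eef_rot: [0.777, 0.629, -0.0, 0.0]
contact_force: [-5.0, 2.0, 14.7]
opening: 0.006
finger_force: 7.2
```

Emit:
step_arm:
  steps:
    - [[-0.1,0,0.2],[0,0,0]]
    - [[0,0,0],[0,0,0]]

```text
clock: 23.42
tool_pos: [0.5453, -0.1416, 0.1872]
eef_rot: [0.777, 0.629, -0.0, 0.0]
contact_force: [-4.1, 1.3, 17.1]
opening: 0.005
finger_force: 7.8
```

Emit:
step_arm:
  steps:
    - [[0,0,0],[0,0,0]]
    - [[0.3,0,-0.6],[0,0,0]]
    - [[0.5,0,-1.2],[0,0,0]]
    - [[0.6,0,-1.5],[0,0,0]]
    - [[0.3,0,-2],[0,0,0]]
    - [[0,0,-3],[0,0,0]]
    - [[0,0,-4],[0,0,0]]
    - [[0,0,-4],[0,0,0]]
    - [[0,0,0],[0,0,0]]
    - [[0,0,0],[0,0,0]]

```text
clock: 24.68
tool_pos: [0.5483, -0.1259, 0.348]
eef_rot: [0.777, 0.629, -0.001, -0.0]
contact_force: [-0.0, 0.7, -0.5]
opening: 0.004
finger_force: 0.0
```

```bash
python3 - <<'E'
import st
from fit import *
s=snap('scene','scene4'); a=s['img'][120:240,280:440,::-1];cv2.imwrite('pics/c4.png',cv2.resize(a,None,fx=5,fy=5,interpolation=2))
E
```

```text
24.675 [-0.0409 -0.2321  0.348 ] [ 0.7 -0.2  0.5] [-0.002 -0.001 -1.   ] toolx [0.209 0.978]
```

View pics/c4.png

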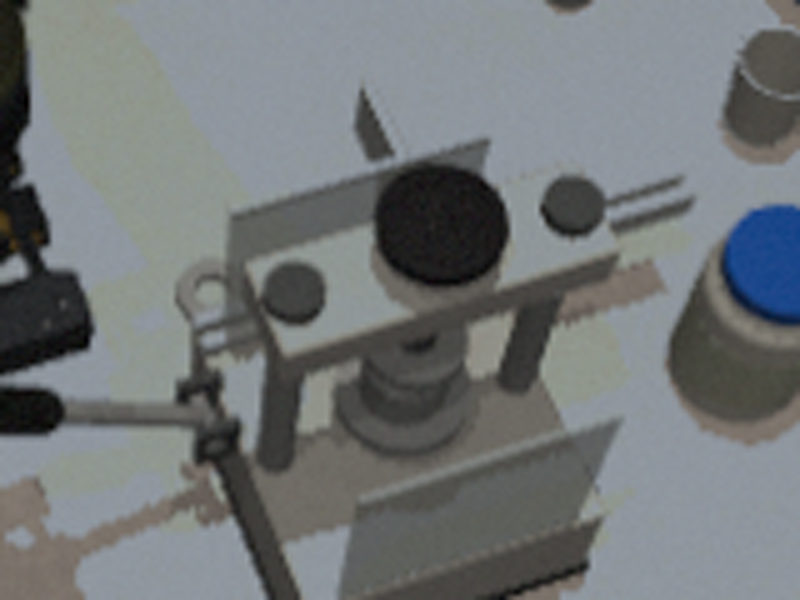

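```bash
python3 -c "
from plant import finish_job;print(finish_job())"
```

```text
the job is handed in; nothing more can be done
None
```

The job is handed in at about 25 s of the 59 s. The guard is pushed to its stop. Three full strokes and one short one brought the die against the anvil. I stopped about 5–6 N above the usual lever force, an estimate from readings deeper in the free strokes. The last picture, taken after release, shows the lever back up and the guard shut; the die-to-anvil contact itself is hidden in it. The robot ended clear of everything.

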